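# Wind the bench timer for the glued slates

### The arm

A 6-joint arm with a two-finger parallel gripper is mounted at the origin on the work surface. World frame = base frame: x ahead of the robot, y to its left, z up, the work surface at z = 0. Lengths are in mm, angles in degrees, forces in N, time in s.
With the tool pointing down it reaches from about 300 to 850 mm from the base axis. Payload 4.2 kg.
Tool frame: the origin (TCP) lies between the finger pads, 19 mm behind the fingertips; this is the grasp point; z points along the fingers, y is the line along which they close (so a half turn about z gives the same grasp; the last joint's range is limited). The gripper opens to 91 mm and grips with 3 to 60 N. Pads are 32 mm wide; open, the fingers measure 118 mm over their backs; the gripper's body (76 mm by 178 mm) begins 60 mm behind the grasp point.
Start: joints at [-72.651, 18.312, 89.639, -0, 72.044, -1.146], TCP at [182.406, -545.316, 232.776] pointing down, gripper open.
Joint ranges: [-177.97, 177.97], [-48.28, 115.42], [12.27, 149.76], [-77.06, 257.06], [2.81, 150.46], [-146.56, 146.56]. Speed limits (degrees/s): [147.25, 147.25, 180, 180, 180, 180].

### API

Orientations are given as [roll, pitch, yaw] about the fixed x, y, z axes, in that order (R = Rz(yaw) Ry(pitch) Rx(roll)).
In Python, from workcell import env gives the robot as it stands.
- The arm moves only by the shell command python3 drive.py FILE [OPENING] [FORCE], which reads ROWS from the file FILE. ROWS is a JSON object whose key "deltas" holds a list of rows, 1 to 8 of them, each of 6 numbers: dx, dy, dz in mm, then a rotation vector rx, ry, rz in degrees; each row shifts and turns the commanded pose from where the row before left it, along the tool's axes as they then stand; what a row does not reach is not made up. A row lasts 1/10 s, in which the tool goes at most 50 mm and 8.59 degrees, less where a joint would pass 70% of its speed; a pose out of reach is approached as far as the arm can. OPENING is the finger opening in mm, set as the command begins (- or left out keeps the last). The fingers move at their own pace and stop on an object; FORCE is the grip in N (left out, the last holds). Time passes only in rows, so rows that do not move let the fingers close. It prints the time, the measured TCP pose, the force, the opening and the grip force at its end. Input that does not fit is refused with a message, and nothing moves.
- env.state(): the state, without advancing time (a new reading comes with each control period).
- env.grab_frame(name): name is "side" or "top"; returns the picture (480x640x3 uint8, blue, green, red); there is no depth.
- env.camera_model(name): a dict with "fx", "fy", "cx", "cy" (pixels), "T" (4x4, takes a point from camera to world coordinates). Camera axes: x right, y up, looking along -z (the intrinsics and any distortion apply to the point x, -y, -z); pixel columns grow to the right and rows downward; lengths in mm; the calibration is good to about 2 mm. A picture is of the moment at which its call begins. camera_model takes no time and is no camera call.
- env.job_done(): hands the job in; it is judged then, once.
The state is a dict: "time_s": time; "qpos": joint angles; "qvel": joint speeds; "effort": joint torques, N m; "ee_pos": TCP position; "ee_rot": TCP orientation; "force": force on the tool from outside, world axes, zero at the start; "torque": the same for the moment, N m; "gripper_width": finger opening in mm; "gripper_force": force on a finger pad.
Only numpy, scipy, OpenCV 4.12 (cv2) and the standard library are available. Lean on these libraries where they do the work, as an engineer would, in place of code of your own. Each camera call takes 0.05 s, during which the arm holds its last target. There are 200 camera calls.

### The job

Set the wind-up timer for the glued slates: lift it by its round drum, not by its knob, stand it upright on the slate slab with its fin facing straight out of the open mouth of the green V stop, pushed fully home against both flanks and the back stop, and let go of it. Then take hold of its knob and, pressing down so that the timer itself does not turn, wind the knob clockwise until its nose is in line with the fin. Leave the timer home in the V stop, and leave the glued slates, the hammer and the mug alone.

Things in the scene. Friction and masses are not known exactly. Their poses are not given: they have to be found in the camera images.
- timer: loose wind-up timer, 0.43 kg, 92 mm high. Upwards: rubber feet; dark round flange, diameter 90 mm, 3 to 15 mm high; white drum, diameter 62 mm, to 58 mm; knob, to 92 mm. A dark upright fin, 8 mm wide, stands on the flange at the drum's front, 14 to 60 mm high, out to the flange's edge. Origin: centre of the underside; z up; fin towards -x. Turning the knob without pressing spins the whole timer
- timer_front (a point): the timer's front: foot of the fin at the flange's edge, 45 mm from the axis towards the timer's -x, 15 mm above its underside
- timer_knob: black knob on the drum: upright bar 42 mm long, 14 mm thick, 64 to 92 mm above the timer's underside; a narrow nose at one end reaches 30 mm from the axis, with a white line on that half's top. Nose towards its own -y, z up; origin on the axis 61 mm above the underside. Sprung: sinks 5 mm under 20 N, then solid. Pressing with 15 to 24 N while turning holds the timer still
- knob_grip (a point): point on the knob's axis at which to put the TCP to grip the bar across its 14 mm thickness, 26 mm above the knob's origin, 87 mm above the timer's underside
- knob_nose (a point): tip of the knob's nose, 30 mm from the axis
- timer_dial (a joint): angle of the knob on the timer (rad), growing clockwise seen from above, range 0 to 2.6. At 0 the nose points to the timer's -y, at 1.57 to the timer's -x, in line with the fin. Stiff: needs about 0.33 N m, and stays where it is left
- vstop: fixed slate slab 200 x 180 mm, 18 mm thick, bearing the green steel V stop: two flanks, 80 mm long, at 45 degrees, and a flat back stop, 36 mm wide; all 6 mm thick, 20 mm high above the slab. Origin: under the slab's centre; the mouth, about 145 mm wide, opens to its -x; the back stop's face is 45 mm towards +x. The flange of a timer that is home touches all three
- home (a point): on the slab's top, 18 mm above the bench, at the slab's centre: where the centre of the timer's underside is when it is home; axes as the V stop's
- glued: two glued slates lying on each other, 190 x 110 mm, with a dark steel weight on top, 46 mm high in all; not to be disturbed. Origin: centre of the underside
- hammer: hammer lying on the bench; not to be disturbed
- mug: white mug 80 mm across, 90 mm high; not to be disturbed. Origin: centre of the underside

How it is judged:
By the outcome, as a careful person would: the job done as asked, in the order asked, and still so for the second after the job is handed in, with the robot touching nothing.
It also fails if it takes over 54 s, if anything falls off the work surface, if the arm or the gripper's body presses on something with over 40 N, if the wrist force passes 120 N, or if a joint passes its speed limit or range.

## Working session

There is one attempt and no reset: what is moved stays moved. The work goes in short steps, Python scripts to look and compute and a shell command to move; the robot and the scene stay as the last step left them, time stands still between calls to the robot, and variables do not carry over. Pictures are saved under pics/ and viewed, at most 10 in all, crops included, and the job is handed in when it is done.

```bash
ls; mkdir -p pics
python3 - <<'E'
from workcell import env
import cv2
for n in("top","side"):
    cv2.imwrite(f"pics/{n}0.png",env.grab_frame(n)); m=env.camera_model(n); print(n,m)
s=env.state(); print(s)
E
```

```text
drive.py
pics
workcell.py
top {'fx': 519.9032900653427, 'fy': 519.9032900653427, 'cx': 309.86415349456837, 'cy': 240.16003006399404, 'T': array([[-2.70571339e-02,  9.81960415e-01, -1.87140734e-01,
         4.03486234e+02],
       [-9.99488146e-01, -2.97715770e-02, -1.17089715e-02,
         9.16590855e+00],
       [-1.70692213e-02,  1.86728134e-01,  9.82263328e-01,
         1.03309637e+03],
       [ 0.00000000e+00,  0.00000000e+00,  0.00000000e+00,
         1.00000000e+00]])}
side {'fx': 482.16710950794686, 'fy': 482.16710950794686, 'cx': 313.6301310598329, 'cy': 245.02126387752185, 'T': array([[-8.24555256e-01,  3.57765622e-01, -4.38306274e-01,
         1.57385864e+02],
       [-5.65773562e-01, -5.17304617e-01,  6.42102959e-01,
         6.32582427e+02],
       [ 2.98450560e-03,  7.77431472e-01,  6.28960571e-01,
         7.22225502e+02],
       [ 0.00000000e+00,  0.00000000e+00,  0.00000000e+00,
         1.00000000e+00]])}
{'time_s': 0.1, 'qpos': array([-7.26518520e+01,  1.83487920e+01,  8.96994412e+01,  3.63537610e-04,
        7.20443850e+01, -1.14667288e+00]), 'qvel': array([-0.01507125, -0.11524872, -0.11830417,  0.08388982,  0.02670478,
       -0.06417384]), 'effort': array([-8.93390225e-04, -4.13335454e+01, -2.32509470e+01,  7.28072086e-02,
        4.20953287e-02, -3.78017899e-05]), 'ee_pos': array([ 182.26995365, -544.89995358,  231.99600368]), 'ee_rot': array([-1.79907407e+02, -2.19904598e-03,  1.84947067e+01]), 'force': array([-0.54451159, -0.28135125, -0.01477638]), 'torque': array([-0.0478376 , -0.01100341,  0.02216871]), 'gripper_force': 0.0, 'gripper_width': 90.91269728044979}
```

View pics/top0.png

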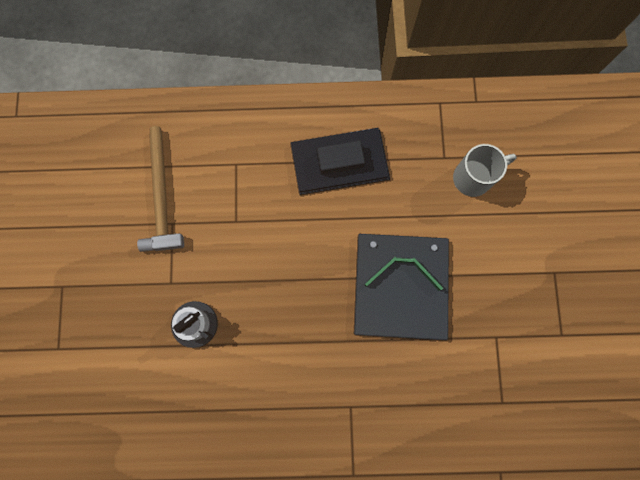

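View pics/side0.png

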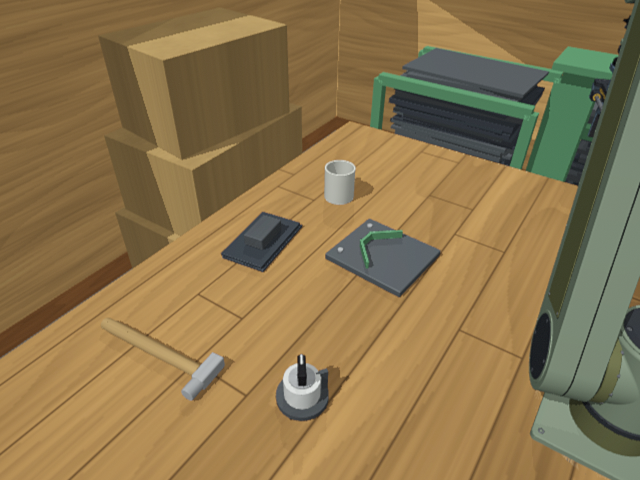

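```bash
cat > h.py <<'E'
import cv2,numpy as np
from workcell import env
def ray(n,u,v):
    m=env.camera_model(n);T=m["T"]
    d=np.array([(u-m["cx"])/m["fx"],-(v-m["cy"])/m["fy"],-1.])
    return T[:3,3],T[:3,:3]@d
def plane(n,u,v,z):
    o,d=ray(n,u,v); return o+d*(z-o[2])/d[2]
def proj(n,p):
    m=env.camera_model(n);T=m["T"]; c=T[:3,:3].T@(np.array(p)-T[:3,3])
    return m["cx"]+m["fx"]*c[0]/-c[2], m["cy"]-m["fy"]*c[1]/-c[2]
E
python3 - <<'E'
from h import *
a=cv2.imread("pics/top0.png");b=cv2.imread("pics/side0.png")
A=cv2.resize(a[295:355,160:240],None,fx=5,fy=5,interpolation=cv2.INTER_CUBIC)
B=cv2.resize(b[345:425,265:345],None,fx=5,fy=5,interpolation=cv2.INTER_CUBIC)
C=cv2.resize(a[225:345,345:460],None,fx=3,fy=3,interpolation=cv2.INTER_CUBIC)[:200,:]
top=np.zeros((400,800,3),np.uint8);top[:300,:400]=A;top[:400,400:]=B
cv2.imwrite("pics/c1.png",top)
hsv=cv2.cvtColor(a,cv2.COLOR_BGR2HSV)
g=cv2.inRange(hsv,(45,70,40),(90,255,255));g[:200]=0
ys,xs=np.nonzero(g);P=np.array([plane("top",x,y,38) for x,y in zip(xs,ys)])
print(len(xs),P.min(0),P.max(0))
# slab: dark grey low saturation
s=((hsv[...,1]<90)&(hsv[...,2]<110)).astype(np.uint8)*255
s[:228]=0;s[350:]=0;s[:,:345]=0;s[:,465:]=0
s=cv2.morphologyEx(s|g,cv2.MORPH_CLOSE,np.ones((7,7)));s=cv2.morphologyEx(s,cv2.MORPH_OPEN,np.ones((7,7)))
c=max(cv2.findContours(s,0,2)[0],key=cv2.contourArea)
W=np.array([plane("top",*p[0],18)[:2] for p in c],np.float32)
print("slab",cv2.minAreaRect(W))
# flank lines by rows: skeleton by fit left/right
for nm,sel in(("L",xs<392),("R",xs>417),("B",(xs>396)&(xs<413))):
    q=P[sel][:,:2].astype(np.float32);l=cv2.fitLine(q,cv2.DIST_HUBER,0,.01,.01).ravel();print(nm,l,np.degrees(np.arctan2(l[1],l[0])))
# drum
w=((hsv[...,1]<60)&(hsv[...,2]>110)).astype(np.uint8)*255
w[:295]=0;w[360:]=0;w[:,:165]=0;w[:,230:]=0
c=np.vstack(cv2.findContours(w,0,2)[0]);h=cv2.convexHull(c)
W=np.array([plane("top",*p[0],58)[:2] for p in h],np.float32);print("drum",cv2.minEnclosingCircle(W))
E
```

```text
373 [ 490.7114558 -228.4785637   38.       ] [555.05473716 -82.17708677  38.        ]
slab ((501.4931945800781, -155.448974609375), (179.4742431640625, 198.99111938476562), 85.16849517822266)
L [   0.65158945   -0.7585718   524.7762     -108.931526  ] -49.338448
R [   0.7739182    0.6332855  515.28      -206.0521   ] 39.29294
B [ 1.1168479e-01  9.9374366e-01  5.4944556e+02 -1.6025923e+02] 83.58755
drum ((439.2873840332031, 251.7865753173828), 31.1136417388916)
```

View pics/c1.png

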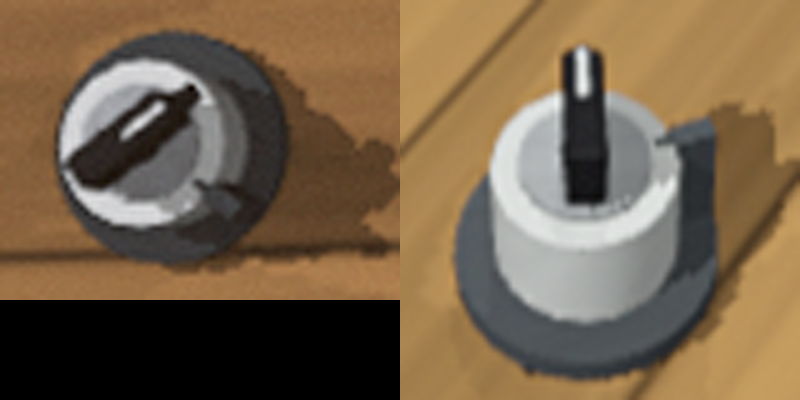

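Run:
```python
from h import *
c=np.array([439.3,251.8])
def a(n,u,v,z):
    p=plane(n,u,v,z)[:2]-c; print(n,p,np.hypot(*p),np.degrees(np.arctan2(p[1],p[0])))
S=lambda x,y:(265+(x-400)/5-.4,345+y/5-.4)
T=lambda x,y:(160+x/5-.4,295+y/5-.4)
a("side",*S(713,122),60);a("side",*S(714,266),15);a("side",*S(685,130),60)
a("top",*T(240,200),60)
a("top",*T(196,92),92);a("top",*T(85,175),92);a("side",*S(583,45),92);a("side",*S(583,150),92)
print(a("top",*T(172,150),15))
for n,im in(("top","pics/top0.png"),("side","pics/side0.png")):
    print(n,proj(n,(*c,58)),proj(n,(*c,0)))
```

```text
side [-23.73718717 -38.72350401] 45.419861486241 -121.50795218880968
side [-38.36618632 -18.68189585] 42.67291278154468 -154.03685951371574
side [-17.86669519 -30.80297337] 35.6095768757281 -120.11508411645818
top [-22.27588159 -37.30245055] 43.447528328734066 -120.8443560659421
top [ 16.02379331 -27.77755938] 32.06797089296859 -60.02102518099626
top [-12.38203349  11.76128797] 17.07754806549256 136.47279919497714
side [ 15.12899325 -19.73877688] 24.869775822927352 -52.53125997902099
side [-8.59262516 13.38994917] 15.909869448759906 122.68918282347738
top [-1.81715533 -1.13844534] 2.1443207048747 -147.93291226732984
None
top (np.float64(187.95088024314026), np.float64(322.9998796498523)) (np.float64(195.23404984015878), np.float64(323.88943085497147))
side (np.float64(301.97257188164514), np.float64(379.1172093342582)) (np.float64(302.3882271462935), np.float64(399.60762237761526))
```

```bash
cat >> h.py <<'E'
from scipy.spatial.transform import Rotation as Ro
def to(p,yaw=None):
    s=env.state();R=Ro.from_euler("xyz",s["ee_rot"],degrees=True)
    print("t",s["time_s"],"pos",s["ee_pos"].round(1),"rot",s["ee_rot"].round(1),"F",s["force"].round(1),"w",round(s["gripper_width"],1))
    print("delta",(R.inv().apply(np.array(p)-s["ee_pos"])).round(1))
    if yaw is not None: print("rotvec",(R.inv()*Ro.from_euler("xyz",[180,0,yaw],degrees=True)).as_rotvec(degrees=True).round(2))
E
echo '{"deltas":[[0,0,0,0,0,-8.1],[0,0,0,0,0,-8.1],[0,0,0,0,0,-8.1],[0,0,0,0,0,-8.1],[0,0,0,0,0,-8.1]]}' > next.json && python3 drive.py next.json
python3 -c "
from h import *
to((439.3,251.8,150),59)"
```

```text
time_s: 0.6
ee_pos: [182.3, -545.0, 232.2]
ee_rot: [-180.0, -0.0, 59.3]
force: [-0.0, 0.9, -0.3]
gripper_width: 91.0
gripper_force: 0.0
t 0.6 pos [ 182.3 -545.   232.2] rot [-180.    -0.    59.3] F [-0.   0.9 -0.3] w 91.0
delta [ 816.4 -185.4   83. ]
rotvec [-0.05 -0.04  0.33]
```

```bash
echo '{"deltas":[[40,-9,0,0,0,0],[40,-9,0,0,0,0],[40,-9,0,0,0,0],[40,-9,0,0,0,0],[40,-9,0,0,0,0],[40,-9,0,0,0,0],[40,-9,0,0,0,0],[40,-9,0,0,0,0]]}' > next.json && python3 drive.py next.json >/dev/null
echo '{"deltas":[[40,-9,0,0,0,0],[40,-9,0,0,0,0],[40,-9,0,0,0,0],[40,-9,0,0,0,0],[40,-9,0,0,0,0],[40,-9,0,0,0,0],[40,-9,0,0,0,0],[40,-9,0,0,0,0]]}' > next.json && python3 drive.py next.json
echo '{"deltas":[[40,-9,0,0,0,0],[40,-9,0,0,0,0],[40,-9,0,0,0,0],[0,0,0,0,0,0],[0,0,0,0,0,0]]}' > next.json && python3 drive.py next.json
python3 -c "
from h import *
to((439.3,251.8,150),59)"
```

```text
time_s: 2.2
ee_pos: [388.6, 79.2, 232.6]
ee_rot: [180.0, 0.0, 59.0]
force: [0.8, -0.7, 0.1]
gripper_width: 91.5
gripper_force: 0.0
time_s: 2.7
ee_pos: [426.8, 194.4, 232.0]
ee_rot: [-180.0, 0.1, 59.1]
force: [0.3, -0.4, -0.4]
gripper_width: 91.4
gripper_force: 0.0
t 2.7 pos [426.8 194.4 232. ] rot [-1.80e+02  1.00e-01  5.91e+01] F [ 0.3 -0.4 -0.4] w 91.4
delta [ 55.8 -18.7  81.9]
rotvec [-0.05  0.12  0.1 ]
```

```bash
echo '{"deltas":[[28,-9,20,0,0,0],[28,-9,20,0,0,0],[0,0,40,0,0,0],[0,0,0,0,0,0],[0,0,0,0,0,0]]}' > next.json && python3 drive.py next.json
python3 - <<'E'
from h import *
to((439.3,251.8,45),59)
b=env.grab_frame("side")[300:440,210:390];t=env.grab_frame("top")[270:370,130:260]
o=np.zeros((560,760,3),np.uint8);B=cv2.resize(b,None,fx=2.2,fy=2.2,interpolation=2);T=cv2.resize(t,None,fx=2.8,fy=2.8,interpolation=2)
o[:B.shape[0],:B.shape[1]]=B;o[:T.shape[0],-T.shape[1]:]=T;cv2.imwrite("pics/g1.png",o[:320])
E
```

```text
time_s: 3.2
ee_pos: [440.3, 250.1, 152.9]
ee_rot: [-180.0, 0.1, 58.9]
force: [0.7, 0.3, 0.9]
gripper_width: 91.0
gripper_force: 0.0
t 3.2 pos [440.3 250.1 152.9] rot [-1.80e+02  1.00e-01  5.89e+01] F [0.7 0.3 0.9] w 91.0
delta [  1.2  -1.7 107.9]
rotvec [-0.04  0.1  -0.08]
```

View pics/g1.png

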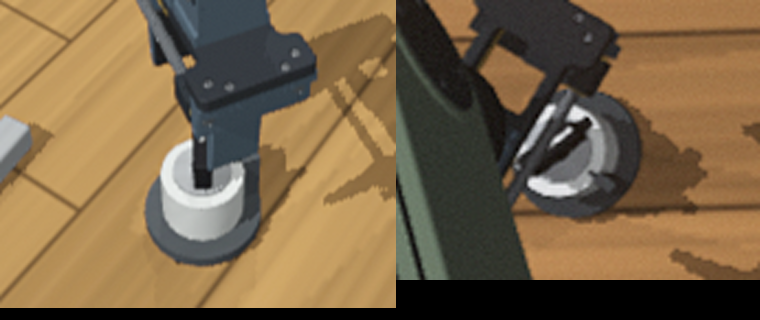

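```bash
echo '{"deltas":[[1,-1.7,20,0,0,0],[0,0,30,0,0,0],[0,0,30,0,0,0],[0,0,20,0,0,0],[0,0,8,0,0,0],[0,0,0,0,0,0]]}' > next.json && python3 drive.py next.json
echo '{"deltas":[[0,0,0,0,0,0],[0,0,0,0,0,0],[0,0,0,0,0,0],[0,0,0,0,0,0],[0,0,0,0,0,0],[0,0,0,0,0,0]]}' > next.json && python3 drive.py next.json 50 35
```

```text
time_s: 3.9
ee_pos: [440.3, 253.0, 45.3]
ee_rot: [180.0, -0.0, 59.0]
force: [0.7, -0.2, 0.1]
gripper_width: 91.4
gripper_force: 0.0
time_s: 4.5
ee_pos: [440.9, 253.3, 45.6]
ee_rot: [179.9, -0.1, 59.0]
force: [1.2, -2.1, 5.0]
gripper_width: 61.3
gripper_force: 35.0
```

```bash
echo '{"deltas":[[0,0,-10,0,0,0],[0,0,-30,0,0,0],[0,0,-30,0,0,0],[0,0,0,0,0,0]]}' > next.json && python3 drive.py next.json
python3 -c "
from h import *
to((439,251,150),-5)"
```

```text
time_s: 4.9
ee_pos: [441.4, 254.4, 117.8]
ee_rot: [179.8, -0.3, 59.0]
force: [0.5, 0.3, -5.1]
gripper_width: 61.5
gripper_force: 35.0
t 4.9 pos [441.4 254.4 117.8] rot [179.8  -0.3  59. ] F [ 0.5  0.3 -5.1] w 61.5
delta [ -4.   -0.2 -32.3]
rotvec [-4.000e-02 -4.000e-01  6.398e+01]
```

```bash
echo '{"deltas":[[0,0,0,0,0,8],[0,0,0,0,0,8],[0,0,0,0,0,8],[0,0,0,0,0,8],[0,0,0,0,0,8],[0,0,0,0,0,8],[0,0,0,0,0,8],[0,0,0,0,0,8]]}' > next.json && python3 drive.py next.json
python3 - <<'E'
from h import *
to((461.6,-152,115),-5)
E
```

```text
time_s: 5.7
ee_pos: [438.2, 252.6, 112.7]
ee_rot: [179.9, 0.2, -5.3]
force: [-0.5, 0.2, -3.7]
gripper_width: 61.6
gripper_force: 35.0
t 5.7 pos [438.2 252.6 112.7] rot [179.9   0.2  -5.3] F [-0.5  0.2 -3.7] w 61.6
delta [ 61.  400.6  -1.6]
rotvec [ 0.13  0.23 -0.34]
```

```bash
echo '{"deltas":[[7.6,44,0,0,0,0],[7.6,44,0,0,0,0],[7.6,44,0,0,0,0],[7.6,44,0,0,0,0],[7.6,44,0,0,0,0],[7.6,44,0,0,0,0],[7.6,44,0,0,0,0],[7.6,44,0,0,0,0]]}' > next.json && python3 drive.py next.json >/dev/null; echo '{"deltas":[[0,44,0,0,0,0],[0,3,0,0,0,0],[0,0,0,0,0,0],[0,0,0,0,0,0]]}' > next.json && python3 drive.py next.json
python3 - <<'E'
from h import *
to((461.6,-152,63),-5)
t=env.grab_frame("top");b=env.grab_frame("side")
T=t[215:365,300:480];B=b[160:300,300:460]
o=np.zeros((450,800,3),np.uint8);T=cv2.resize(T,(432,360),interpolation=2);B=cv2.resize(B,(366,320),interpolation=2)
o[:360,:432]=T;o[:320,434:]=B;cv2.imwrite("pics/p1.png",o[:360])
cv2.imwrite("pics/p1_side.png",b)
E
```

```text
time_s: 6.9
ee_pos: [464.5, -148.4, 113.6]
ee_rot: [-179.9, 0.2, -5.0]
force: [-0.1, -0.5, -4.5]
gripper_width: 61.4
gripper_force: 35.0
t 6.9 pos [ 464.5 -148.4  113.6] rot [-179.9    0.2   -5. ] F [-0.1 -0.5 -4.5] w 61.4
delta [-2.5  3.9 50.6]
rotvec [-0.08  0.16  0.  ]
```

View pics/p1.png

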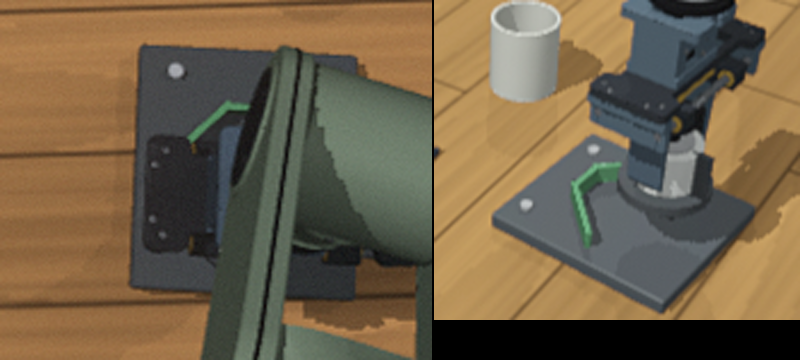

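```bash
echo '{"deltas":[[-2.5,3.9,15,0,0,0],[0,0,15,0,0,0],[0,0,10,0,0,0],[0,0,5,0,0,0],[0,0,2,0,0,0],[0,0,0,0,0,0]]}' > next.json && python3 drive.py next.json
python3 - <<'E'
from h import *
to((501.5,-155.4,63.5),-5)
b=env.grab_frame("side");cv2.imwrite("pics/p2.png",cv2.resize(b[190:290,330:450],None,fx=6,fy=6,interpolation=2))
for p in((45,15),(45,60),(31,60)):
  for d in(-3,0,3):
    s=env.state()["ee_pos"];a=np.radians(175+d);q=proj("side",(s[0]+p[0]*np.cos(a),s[1]+p[0]*np.sin(a),s[2]-45.4+p[1]));print(p,d,[round((q[0]-330)*6+3),round((q[1]-190)*6+3)])
E
```

```text
time_s: 7.6
ee_pos: [463.0, -153.1, 67.8]
ee_rot: [180.0, -0.0, -5.0]
force: [0.1, -0.1, -4.6]
gripper_width: 61.5
gripper_force: 35.0
t 7.6 pos [ 463.  -153.1   67.8] rot [180.  -0.  -5.] F [ 0.1 -0.1 -4.6] w 61.5
delta [38.6 -1.   4.3]
rotvec [ 0.01 -0.01  0.03]
(45, 15) -3 [524, 431]
(45, 15) 0 [527, 428]
(45, 15) 3 [530, 425]
(45, 60) -3 [541, 335]
(45, 60) 0 [545, 331]
(45, 60) 3 [548, 328]
(31, 60) -3 [507, 318]
(31, 60) 0 [510, 316]
(31, 60) 3 [512, 313]
```

View pics/p2.png

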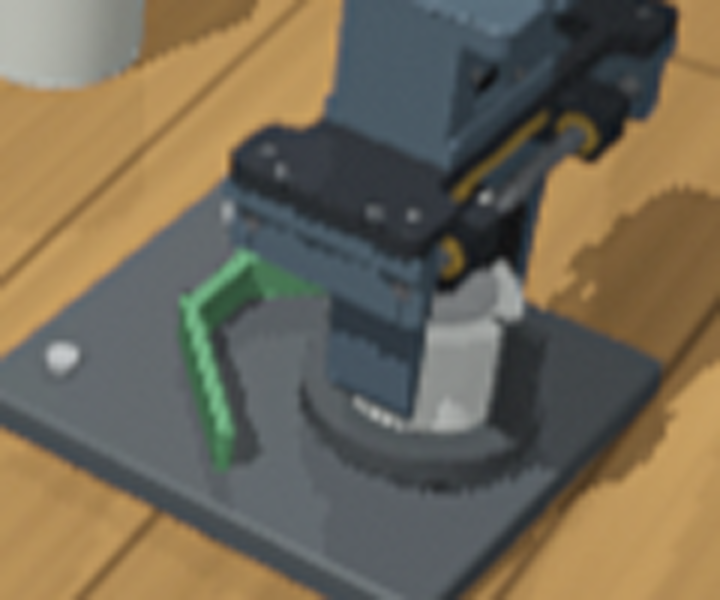

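```bash
echo '{"deltas":[[0,0,2,0,0,0],[0,0,1.5,0,0,0],[0,0,0,0,0,0]]}' > next.json && python3 drive.py next.json
echo '{"deltas":[[10,-0.3,0,0,0,0],[10,-0.3,0,0,0,0],[10,-0.3,0,0,0,0],[4,0,0,0,0,0],[0,0,0,0,0,0]]}' > next.json && python3 drive.py next.json
python3 -c "
from h import *
to((501.5,-155.4,63.5),-5)"
```

```text
time_s: 7.95
ee_pos: [462.7, -153.3, 64.2]
ee_rot: [180.0, 0.0, -5.0]
force: [-0.2, 0.0, -3.6]
gripper_width: 61.8
gripper_force: 35.0
time_s: 8.45
ee_pos: [497.7, -155.4, 64.1]
ee_rot: [180.0, -0.0, -5.0]
force: [-0.7, 0.2, -4.5]
gripper_width: 61.4
gripper_force: 35.0
t 8.45 pos [ 497.7 -155.4   64.1] rot [180.  -0.  -5.] F [-0.7  0.2 -4.5] w 61.4
delta [ 3.8 -0.4  0.6]
rotvec [ 0.01 -0.03  0.02]
```

```bash
for i in 1 2 3; do echo '{"deltas":[[1,0,0,0,0,0],[0,0,0,0,0,0]]}' > next.json && python3 drive.py next.json | sed -n '2p;4p'; done; echo '{"deltas":[[0,0,0.5,0,0,0],[1,0,0,0,0,0],[0,0,0,0,0,0]]}' > next.json && python3 drive.py next.json | sed -n '2p;4p';echo '{"deltas":[[1,0,0,0,0,0],[0,0,0,0,0,0]]}' > next.json && python3 drive.py next.json | sed -n '2p;4p'
```

```text
ee_pos: [497.4, -155.3, 64.1]
force: [0.7, 1.4, -4.3]
ee_pos: [498.6, -155.6, 64.3]
force: [-0.9, 0.1, -4.9]
ee_pos: [499.8, -155.7, 64.3]
force: [-0.0, 0.8, -4.3]
ee_pos: [500.8, -155.7, 63.7]
force: [-0.5, 0.0, -3.9]
ee_pos: [501.9, -155.8, 63.8]
force: [0.9, -0.2, -3.1]
```

```bash
for i in 1 2 3; do echo '{"deltas":[[1,0,0,0,0,0],[0,0,0,0,0,0]]}' > next.json && python3 drive.py next.json | sed -n '2,4p'; done
```

```text
ee_pos: [502.9, -155.9, 63.8]
ee_rot: [180.0, -0.0, -5.0]
force: [-0.2, -0.5, -4.2]
ee_pos: [503.9, -156.0, 63.8]
ee_rot: [180.0, -0.0, -5.0]
force: [0.1, 0.3, -4.3]
ee_pos: [504.9, -156.1, 63.8]
ee_rot: [180.0, -0.0, -5.0]
force: [-1.0, 0.9, -5.3]
```

```bash
for i in 1 2 3; do echo '{"deltas":[[1,0,0,0,0,0],[0,0,0,0,0,0]]}' > next.json && python3 drive.py next.json | sed -n '2,4p'; done
```

```text
ee_pos: [505.2, -156.1, 63.7]
ee_rot: [180.0, 0.1, -5.0]
force: [-2.3, 0.1, -1.1]
ee_pos: [505.3, -156.1, 63.8]
ee_rot: [180.0, 0.2, -5.0]
force: [-4.9, -0.3, 0.2]
ee_pos: [505.4, -156.1, 63.8]
ee_rot: [-180.0, 0.3, -5.0]
force: [-6.8, -0.1, 3.9]
```

```bash
echo '{"deltas":[[1,0,0.4,0,0,0],[1,0,0.3,0,0,0],[1,0,0,0,0,0],[0,0,0,0,0,0]]}' > next.json && python3 drive.py next.json; echo '{"deltas":[[-1,0,0,0,0,0],[-1,0,0,0,0,0],[0,0,0,0,0,0]]}' > next.json && python3 drive.py next.json - 5;  echo '{"deltas":[[0,0,0,0,0,0],[0,0,0,0,0,0],[0,0,0,0,0,0],[0,0,0,0,0,0],[0,0,0,0,0,0]]}' > next.json && python3 drive.py next.json 91
```

```text
time_s: 11.15
ee_pos: [505.7, -156.1, 63.9]
ee_rot: [-180.0, 0.6, -4.9]
force: [-14.8, -1.0, 14.1]
gripper_width: 61.6
gripper_force: 35.0
time_s: 11.45
ee_pos: [508.2, -157.6, 63.6]
ee_rot: [179.9, 0.0, -5.0]
force: [-4.7, -4.8, 2.4]
gripper_width: 61.9
gripper_force: 5.0
time_s: 11.95
ee_pos: [508.9, -156.3, 63.1]
ee_rot: [180.0, -0.0, -5.0]
force: [0.2, 0.4, 0.1]
gripper_width: 91.1
gripper_force: 0.0
```

```bash
echo '{"deltas":[[0,0,-20,0,0,0],[0,0,-40,0,0,0],[0,0,-45,0,0,0],[0,0,-30,0,0,0],[0,-45,0,0,0,0],[0,-45,0,0,0,0],[0,-45,0,0,0,0],[0,-45,0,0,0,0]]}' > next.json && python3 drive.py next.json; echo '{"deltas":[[0,-45,0,0,0,0],[0,0,0,0,0,0],[0,0,0,0,0,0]]}' > next.json && python3 drive.py next.json
python3 - <<'E'
from h import *
t=env.grab_frame("top");b=env.grab_frame("side");cv2.imwrite("pics/t2.png",t);cv2.imwrite("pics/s2.png",b)
o=np.zeros((400,800,3),np.uint8)
o[:,:400]=cv2.resize(t[250:330,360:440],(400,400),interpolation=2);o[:,400:]=cv2.resize(b[195:295,345:445],(400,400),interpolation=2);cv2.imwrite("pics/v2.png",o)
E
```

```text
time_s: 12.75
ee_pos: [524.3, 24.6, 198.2]
ee_rot: [-180.0, -0.0, -5.0]
force: [0.9, -0.9, -0.5]
gripper_width: 91.0
gripper_force: 0.0
time_s: 13.05
ee_pos: [528.2, 68.6, 197.9]
ee_rot: [180.0, 0.0, -4.9]
force: [-0.2, -0.2, -0.3]
gripper_width: 91.1
gripper_force: 0.0
```

View pics/v2.png

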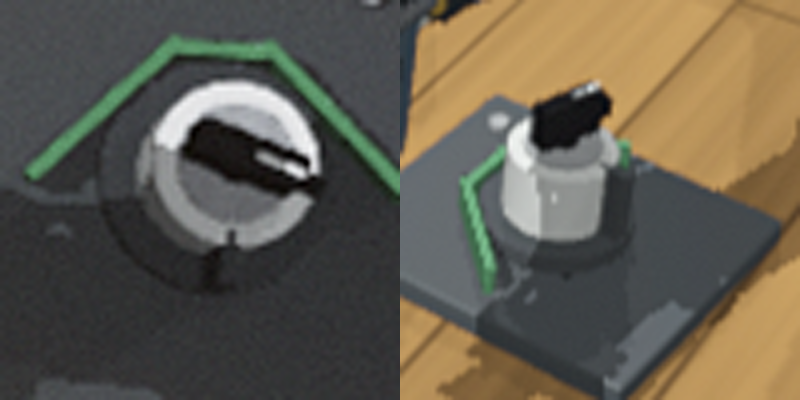

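Run:
```python
from h import *
a=cv2.imread("pics/t2.png");hsv=cv2.cvtColor(a,cv2.COLOR_BGR2HSV)
w=((hsv[...,1]<70)&(hsv[...,2]>100)).astype(np.uint8)*255
w[:262]=0;w[312:]=0;w[:,:385]=0;w[:,428:]=0
c=np.vstack(cv2.findContours(w,0,2)[0])
W=np.array([plane("top",*p[0],76)[:2] for p in cv2.convexHull(c)],np.float32)
(cx,cy),r=cv2.minEnclosingCircle(W);print("enc",cx,cy,r,"ell",cv2.fitEllipse(W)); 
print("home est",501.5,-155.4)
T=lambda x,y:(360+x/5-.4,250+y/5-.4)
S=lambda x,y:(345+(x-400)/4-.4,195+y/4-.4)
for c in((cx,cy),(503.5,-156.3)):
  for nm,n,p,z in(("nose","top",T(322,188),110),("tail","top",T(190,138),110),("fin out","top",T(213,287),33),("finin","top",T(232,237),78),("fin top out","top",T(212,255),78),("finS","side",S(633,163),78)):
    q=plane(n,*p,z)[:2]-c;print(nm,q.round(1),np.hypot(*q).round(1),np.degrees(np.arctan2(q[1],q[0])).round(1))
```

```text
enc 508.6060791015625 -148.15696716308594 40.17754364013672 ell ((507.58380126953125, -149.7887725830078), (61.80228042602539, 80.5518569946289), 134.97877502441406)
home est 501.5 -155.4
nose [-20.1 -31.4] 37.3 -122.7
tail [-1.  14.2] 14.2 94.0
fin out [-49.5  -3.2] 49.6 -176.3
finin [-34.1  -4. ] 34.3 -173.4
fin top out [-40.4   3.7] 40.6 174.8
finS [-43.3 -15.2] 45.9 -160.6
nose [-15.  -23.2] 27.7 -122.9
tail [ 4.1 22.3] 22.7 79.6
fin out [-44.4   5. ] 44.7 173.6
finin [-29.    4.2] 29.3 171.8
fin top out [-35.3  11.9] 37.3 161.5
finS [-38.2  -7.1] 38.8 -169.5
```

Run:
```python
from h import *
T=lambda x,y:(360+x/5-.4,250+y/5-.4)
S=lambda x,y:(345+(x-400)/4-.4,195+y/4-.4)
c=plane("top",*T(238.5,166),76)[:2];print(c)
cs=plane("side",*S(562,146),76)[:2];print("side c",cs)
print("expected home", [plane("side",345+0,195+0,18)[0]*0+v for v in(501.5,-155.4)], np.array(proj("top",(501.5,-155.4,76)))-np.array(T(238.5,166)))
for cc,n,p,z,nm in((c,"top",T(322,188),110,"nose"),(c,"top",T(190,138),110,"tail"),(c,"top",T(213,287),33,"finfoot"),(c,"top",T(232,240),78,"finin"),(cs,"side",S(633,163),78,"finS"),(cs,"side",S(603,93),110,"noseS")):
    q=plane(n,*p,z)[:2]-cc;print(nm,q.round(1),np.hypot(*q).round(1),np.degrees(np.arctan2(q[1],q[0])).round(1))
print(np.array(plane("top",*T(322,188),110)-plane("top",*T(190,138),110)))
```

```text
[ 500.58885423 -156.44090258]
side c [ 505.42650729 -157.40509888]
expected home [np.float64(501.5), np.float64(-155.4)] [-0.59747917 -0.4775994 ]
nose [-12.1 -23.1] 26.1 -117.6
tail [ 7.  22.5] 23.5 72.7
finfoot [-41.5   5.1] 41.8 173.0
finin [-27.2   4.4] 27.5 170.8
finS [-40.1  -6. ] 40.6 -171.5
noseS [-14.3 -13.3] 19.6 -136.9
[-19.1117874  -45.55045191   0.        ]
```

Run:
```python
from h import *
a=cv2.imread("pics/t2.png");b=cv2.imread("pics/s2.png")
A=cv2.resize(a[264:314,376:430],None,fx=7.4,fy=7.4,interpolation=2);B=cv2.resize(b[205:265,365:412],None,fx=7.4,fy=7.4,interpolation=2)
g=lambda x:(255*(x/255.)**.5).astype(np.uint8)
o=np.zeros((450,760,3),np.uint8);o[:A.shape[0],:A.shape[1]]=g(A);o[:B.shape[0],405:405+B.shape[1]]=g(B);cv2.imwrite("pics/v3.png",o)
c=(500.9,-156.2)
gray=cv2.cvtColor(a,cv2.COLOR_BGR2GRAY)
m=(gray<28).astype(np.uint8);m[:268]=0;m[298:]=0;m[:,:390]=0;m[:,428:]=0
n,l,st,ce=cv2.connectedComponentsWithStats(m)
for i in range(1,n):
    if st[i,4]>30:
        ys,xs=np.nonzero(l==i);P=np.array([plane("top",x,y,110)[:2] for x,y in zip(xs,ys)],np.float32)
        f=cv2.fitLine(P,cv2.DIST_L2,0,.01,.01).ravel();print(st[i],f,np.degrees(np.arctan2(f[1],f[0])),cv2.minAreaRect(P))
for n,ox,oy,off in(("top",376,264,0),("side",365,205,405)):
  for r,z in((45,33),(45,78),(31,78)):
    for an in(170,175,180):
      t=np.radians(an);cc=c if n=="top" else (505,-157.4);q=proj(n,(cc[0]+r*np.cos(t),cc[1]+r*np.sin(t),z));print(n,r,z,an,round((q[0]-ox+.5)*7.4+off),round((q[1]-oy+.5)*7.4))
```

```text
[397 274  28  15 167] [ 4.0438929e-01  9.1458696e-01  4.9954977e+02 -1.5288889e+02] 66.14713 ((498.1490173339844, -156.73190307617188), (49.30419921875, 16.750978469848633), 67.97949981689453)
top 45 33 170 187 332
top 45 33 175 202 334
top 45 33 180 217 334
top 45 78 170 215 321
top 45 78 175 231 323
top 45 78 180 247 323
top 31 78 170 221 265
top 31 78 175 232 266
top 31 78 180 243 266
side 45 33 170 664 376
side 45 33 175 672 369
side 45 33 180 678 363
side 45 78 170 682 258
side 45 78 175 690 252
side 45 78 180 696 245
side 31 78 170 643 237
side 31 78 175 648 233
side 31 78 180 653 228
```

View pics/v3.png

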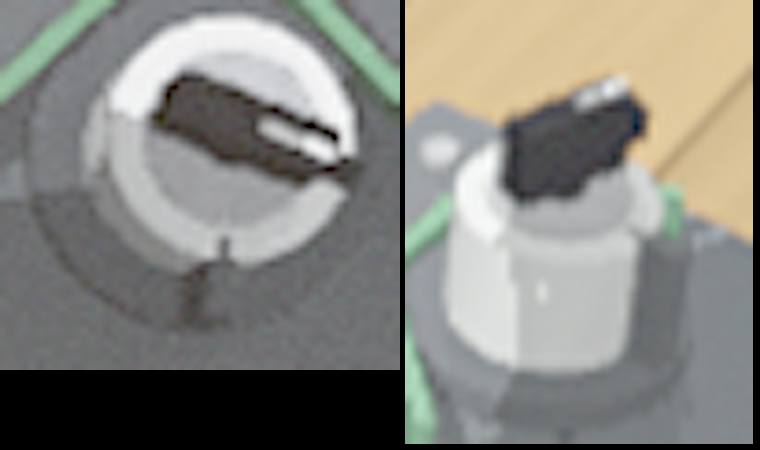

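```bash
cat > pol.py <<'E'
from h import *
from scipy.optimize import least_squares
def avg(n,k=8): return cv2.cvtColor(np.mean([env.grab_frame(n) for _ in range(k)],0).astype(np.float32),cv2.COLOR_BGR2GRAY)
def samp(im,n,P):
    q=np.array([proj(n,p) for p in P],np.float32);return cv2.remap(im,q[None,:,0],q[None,:,1],1)[0]
def centre(im,n,c,z,r,angs):
    for _ in range(3):
        pts=[]
        for a in np.radians(angs):
            rr=np.arange(r-6,r+6,.25);v=samp(im,n,[(c[0]+t*np.cos(a),c[1]+t*np.sin(a),z) for t in rr])
            g=np.gradient(cv2.GaussianBlur(v[None],(5,1),1)[0]);i=np.argmin(g);pts.append((c[0]+rr[i]*np.cos(a),c[1]+rr[i]*np.sin(a)))
        pts=np.array(pts);s=least_squares(lambda p:np.hypot(*(pts-p[:2]).T)-p[2],[*c,r],loss="soft_l1");c=s.x[:2]
    return s.x,np.std(s.fun)
if __name__=="__main__":
    for n,c0 in(("top",(500.9,-156.2)),("side",(505,-157.4))):
        im=avg(n);np.save(f"pics/{n}.npy",im)
        rng=np.r_[-60:80:5] if n=="top" else np.r_[100:165:5,190:215:5,40:60:5]
        s,e=centre(im,n,c0,76,31,rng);print(n,s.round(2),e.round(2))
        for r,z in((25,76),(28,76),(34,78),(38,78),(42,78),(43.5,78)):
            A=np.arange(150,202,2);print(r,z,*samp(im,n,[(s[0]+r*np.cos(np.radians(a)),s[1]+r*np.sin(np.radians(a)),z) for a in A]).astype(int))
E
python3 pol.py
```

```text
Traceback (most recent call last):
  File "pol.py", line 18, in <module>
    s,e=centre(im,n,c0,76,31,rng);print(n,s.round(2),e.round(2))
        ~~~~~~^^^^^^^^^^^^^^^^^^^
  File "pol.py", line 10, in centre
    rr=np.arange(r-6,r+6,.25);v=samp(im,n,[(c[0]+t*np.cos(a),c[1]+t*np.sin(a),z) for t in rr])
                                ~~~~^^^^^^^^^^^^^^^^^^^^^^^^^^^^^^^^^^^^^^^^^^^^^^^^^^^^^^^^^^
  File "pol.py", line 5, in samp
    q=np.array([proj(n,p) for p in P],np.float32);return cv2.remap(im,q[None,:,0],q[None,:,1],1)[0]
                ~~~~^^^^^
  File "h.py", line 10, in proj
    m=env.camera_model(n);T=m["T"]; c=T[:3,:3].T@(np.array(p)-T[:3,3])
ValueError: time passes only in moves, steps and waits
```

```bash
sed -i 's/env.camera_model(n)/cm(n)/; 2a import functools\ncm=functools.lru_cache(env.camera_model)' h.py; python3 pol.py
```

```text
top [ 500.81 -155.1    31.42] 0.81
25 76 146 145 145 146 147 148 148 149 147 123 99 78 57 85 119 133 145 146 143 143 143 143 143 145 149 151
28 76 138 138 137 138 140 139 142 145 146 128 97 73 52 79 116 133 149 145 142 143 144 145 146 148 151 151
34 78 68 67 65 62 51 36 25 22 28 41 44 45 44 48 49 46 43 42 42 43 43 43 43 42 42 43
38 78 41 40 41 36 29 25 23 23 23 33 40 44 44 44 44 43 44 43 43 44 45 44 42 43 43 44
42 78 42 41 41 39 34 28 24 22 26 33 41 43 43 43 44 44 43 44 44 43 42 44 42 44 46 46
43.5 78 41 42 42 40 37 29 24 23 25 30 36 37 37 39 42 44 43 44 46 43 43 45 41 45 49 50
side [ 504.37 -156.18   31.23] 2.13
25 76 163 163 164 164 165 166 166 165 163 159 150 140 127 121 122 125 131 137 145 150 155 160 164 163 163 163
28 76 161 161 163 164 166 168 166 164 161 149 132 115 103 102 106 115 125 137 146 157 162 166 171 176 177 178
34 78 151 151 149 141 117 95 79 63 53 55 58 60 62 68 71 75 79 85 89 93 98 100 102 102 101 100
38 78 130 110 82 64 51 45 44 44 47 51 56 61 64 66 68 72 76 79 79 78 76 77 82 88 97 110
42 78 74 56 44 44 45 45 45 46 49 53 58 61 62 64 66 67 70 76 81 82 80 75 72 83 97 112
43.5 78 61 48 45 45 46 46 46 47 48 53 56 58 60 62 64 72 84 96 98 92 87 81 75 85 103 119
```

Run:
```python
from pol import *
for n,c in(("top",(500.81,-155.1)),("side",(504.37,-156.18))):
    im=np.load(f"pics/{n}.npy")
    for r in(12,16,19):
        A=np.arange(-140,-88,2);v=samp(im,n,[(c[0]+r*np.cos(np.radians(a)),c[1]+r*np.sin(np.radians(a)),110) for a in A]);print(n,r,*v.astype(int))
# bar silhouette in the top: dark mask at z~110, tail half both edges
```

```text
top 12 21 21 22 22 22 22 22 22 23 25 39 64 90 118 144 139 133 125 116 102 84 63 45 28 25 21
top 16 14 16 17 19 21 24 26 26 29 34 47 92 140 184 200 199 195 180 146 110 76 55 35 16 36 59
top 19 83 79 73 66 56 41 23 24 23 21 49 93 141 169 190 202 168 134 101 68 35 24 44 64 106 155
side 12 31 39 45 54 61 70 77 87 97 106 115 121 125 127 129 133 137 141 138 136 133 131 127 125 123 121
side 16 21 23 27 30 34 45 59 75 94 111 130 152 167 176 184 190 195 188 174 160 144 131 124 124 124 125
side 19 34 36 39 39 40 49 58 71 81 93 107 122 140 155 168 178 183 181 178 172 162 150 140 133 132 136
```

Run:
```python
from pol import *
G=np.arange(-32,32.1,.5)
for n,c in(("top",(500.81,-155.1)),("side",(504.37,-156.18))):
    im=np.load(f"pics/{n}.npy");t=np.radians(-115);e=np.array([np.cos(t),np.sin(t)]);f=np.array([-e[1],e[0]])
    for r in np.arange(-20,28,4) :
        w=np.arange(-14,14.1,1);v=samp(im,n,[(*(np.array(c)+r*e+k*f),110) for k in w]);print(n,r,*v.astype(int))
```

```text
top -20 96 96 88 73 47 26 19 17 18 18 19 19 19 19 18 18 18 24 21 50 90 129 166 191 210 217 223 225 227
top -16 100 101 97 83 54 32 20 17 20 22 24 25 26 26 26 25 22 24 26 25 26 75 128 150 168 177 185 202 218
top -12 99 98 94 74 49 30 18 18 20 22 25 26 25 25 24 24 25 23 22 24 36 88 139 157 169 167 165 163 171
top -8 103 101 95 69 41 26 16 18 19 22 24 25 25 25 26 25 24 23 21 19 29 68 112 151 170 173 172 171 170
top -4 105 90 69 45 22 17 16 17 19 22 25 25 25 24 23 24 25 24 21 18 36 74 121 159 172 175 174 173 171
top 0 102 98 90 66 45 27 16 18 20 22 24 25 24 22 21 21 26 24 21 17 45 89 131 164 170 173 171 170 169
top 4 100 101 97 86 64 38 22 17 17 20 21 22 35 62 105 150 127 94 57 21 24 47 106 152 163 168 167 166 163
top 8 102 103 97 82 58 30 20 16 19 22 22 22 36 61 112 148 124 93 49 20 30 63 122 159 170 172 178 191 206
top 12 102 103 101 98 71 43 26 14 17 21 22 22 23 43 103 140 124 90 45 17 17 52 112 158 194 213 220 225 228
top 16 138 138 134 128 97 69 45 23 21 20 23 27 34 78 164 200 194 151 85 44 24 73 159 204 228 231 231 233 233
top 20 160 159 161 162 162 161 161 145 110 73 35 21 16 67 1
[... 765 characters left out ...]
146 151 157 161 163 162
side 4 21 21 20 20 20 20 19 19 23 35 51 68 82 91 96 95 89 80 78 88 106 126 141 150 157 162 162 162 162
side 8 19 20 20 19 19 18 17 19 22 27 40 65 90 121 141 143 143 134 118 109 108 119 132 142 149 155 159 161 161
side 12 16 18 18 18 18 17 16 16 23 35 52 71 97 115 127 133 140 133 126 117 111 117 128 139 150 157 158 159 159
side 16 34 27 22 21 21 18 18 23 27 30 49 78 109 147 172 186 194 182 160 139 127 130 136 143 149 154 157 158 158
side 20 141 130 117 108 106 99 96 91 89 87 85 84 103 126 148 172 180 179 176 165 150 143 143 149 157 160 160 159 159
side 24 163 162 162 160 160 161 160 158 159 161 156 153 153 155 155 156 159 170 175 175 171 164 160 160 159 159 161 161 160
```

```bash
echo '{"deltas":[[0,0,0,0,0,-8],[0,0,0,0,0,-8],[0,0,0,0,0,-8],[0,0,0,0,0,-8],[0,0,0,0,0,-8],[0,0,0,0,0,-8],[0,0,0,0,0,-8],[0,0,0,0,0,-8]]}' > next.json && python3 drive.py next.json 44 5 >/dev/null;  echo '{"deltas":[[0,0,0,0,0,-7.5],[0,0,0,0,0,0],[0,0,0,0,0,0]]}' > next.json && python3 drive.py next.json
python3 -c "
from h import *
to((503.7,-156,150),66.5)"
```

```text
time_s: 15.45
ee_pos: [528.3, 67.8, 198.0]
ee_rot: [180.0, 0.0, 66.3]
force: [1.1, 0.5, -0.1]
gripper_width: 44.1
gripper_force: 0.0
t 15.45 pos [528.3  67.8 198. ] rot [180.    0.   66.3] F [ 1.1  0.5 -0.1] w 44.1
delta [-214.8   67.3   48. ]
rotvec [ 0.    0.   -0.16]
```

```bash
echo '{"deltas":[[-43,13.5,0,0,0,0],[-43,13.5,0,0,0,0],[-43,13.5,0,0,0,0],[-43,13.5,0,0,0,0],[-43,13.5,0,0,0,0],[0,0,28,0,0,0],[0,0,20,0,0,0],[0,0,0,0,0,0]]}' > next.json && python3 drive.py next.json
echo '{"deltas":[[0,0,0,0,0,0],[0,0,0,0,0,0]]}' > next.json && python3 drive.py next.json
python3 - <<'E'
from h import *
to((503.7,-156,105),66.5)
b=env.grab_frame("side");cv2.imwrite("pics/k1.png",cv2.resize(b[170:270,320:440],None,fx=6,fy=6,interpolation=2))
E
```

```text
time_s: 16.25
ee_pos: [502.4, -156.3, 147.6]
ee_rot: [-179.7, 0.0, 66.3]
force: [0.1, -0.0, 0.2]
gripper_width: 44.0
gripper_force: 0.0
time_s: 16.45
ee_pos: [505.3, -156.3, 151.3]
ee_rot: [179.9, -0.0, 66.5]
force: [0.9, -0.4, -0.1]
gripper_width: 43.7
gripper_force: 0.0
t 16.45 pos [ 505.3 -156.3  151.3] rot [179.9  -0.   66.5] F [ 0.9 -0.4 -0.1] w 43.7
delta [-0.4 -1.7 46.3]
rotvec [ 0.14 -0.01 -0.01]
```

View pics/k1.png

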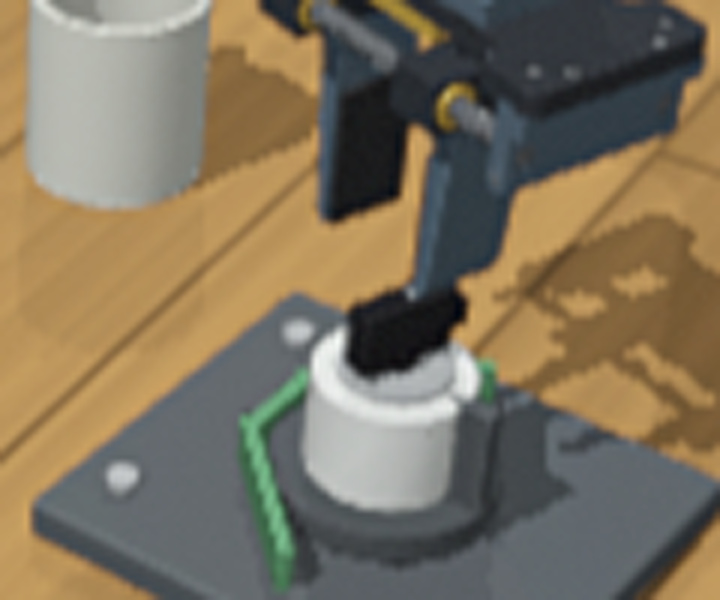

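```bash
echo '{"deltas":[[-0.4,-1.6,15,0,0,0],[0,0,20,0,0,0],[0,0,11,0,0,0],[0,0,0,0,0,0],[0,0,0,0,0,0]]}' > next.json && python3 drive.py next.json
echo '{"deltas":[[0,0,0,0,0,0],[0,0,0,0,0,0],[0,0,0,0,0,0],[0,0,0,0,0,0],[0,0,0,0,0,0]]}' > next.json && python3 drive.py next.json 8 5
python3 -c "
from h import *
to((503.7,-156,105),66.5);print(env.state()['torque'])"
```

```text
time_s: 17.0
ee_pos: [503.4, -156.1, 104.7]
ee_rot: [179.9, -0.0, 66.5]
force: [0.2, -0.4, -0.5]
gripper_width: 44.0
gripper_force: 0.0
time_s: 17.5
ee_pos: [503.6, -156.4, 104.5]
ee_rot: [179.9, 0.0, 66.5]
force: [1.6, -0.9, -0.0]
gripper_width: 14.3
gripper_force: 5.0
t 17.5 pos [ 503.6 -156.4  104.5] rot [179.9   0.   66.5] F [ 1.6 -0.9 -0. ] w 14.3
delta [ 0.4 -0.1 -0.5]
rotvec [ 0.13  0.   -0.  ]
[-0.21860219 -0.34813972 -0.03081205]
```

```bash
echo '{"deltas":[[0,0,0,0,0,0],[0,0,0,0,0,0],[0,0,2,0,0,0],[0,0,2,0,0,0],[0,0,1,0,0,0],[0,0,0,0,0,0],[0,0,0,0,0,0]]}' > next.json && python3 drive.py next.json 8 60
echo '{"deltas":[[0,0,1,0,0,0],[0,0,0,0,0,0],[0,0,0,0,0,0]]}' > next.json && python3 drive.py next.json
```

```text
time_s: 18.2
ee_pos: [503.8, -156.5, 101.1]
ee_rot: [179.8, -0.0, 66.5]
force: [0.4, 0.1, 13.3]
gripper_width: 13.6
gripper_force: 60.0
time_s: 18.5
ee_pos: [503.8, -156.5, 100.4]
ee_rot: [179.8, -0.0, 66.5]
force: [-1.2, -0.5, 16.5]
gripper_width: 13.7
gripper_force: 60.0
```

```bash
echo '{"deltas":[[0,0,1,0,0,0],[0,0,0,0,0,0],[0,0,0,0,0,0]]}' > next.json && python3 drive.py next.json
echo '{"deltas":[[0,0,0,0,0,3],[0,0,0,0,0,4],[0,0,0,0,0,4],[0,0,0,0,0,4],[0,0,0,0,0,0]]}' > next.json && python3 drive.py next.json
python3 -c "
from h import *
to((503.7,-156,105),-5.8);print(env.state()['torque'])"
```

```text
time_s: 18.8
ee_pos: [503.8, -156.4, 99.8]
ee_rot: [179.8, -0.0, 66.5]
force: [-0.4, -0.8, 18.1]
gripper_width: 13.4
gripper_force: 60.0
time_s: 19.3
ee_pos: [504.0, -156.6, 99.9]
ee_rot: [179.8, -0.1, 51.5]
force: [-0.7, -0.5, 18.3]
gripper_width: 13.3
gripper_force: 60.0
t 19.3 pos [ 504.  -156.6   99.9] rot [ 1.798e+02 -1.000e-01  5.150e+01] F [-0.7 -0.5 18.3] w 13.3
delta [ 0.3 -0.6 -5.1]
rotvec [ 0.19 -0.17 57.28]
[-0.0996544   0.26255574  0.13612348]
```

```bash
cat > chk.py <<'E'
from pol import *
im=avg("side",4);old=np.load("pics/side.npy");s=(504.37,-156.18)
for r,z in((28,76),(38,78),(42,78)):
    A=np.arange(150,202,2);P=[(s[0]+r*np.cos(np.radians(a)),s[1]+r*np.sin(np.radians(a)),z) for a in A]
    print(r,"old",*samp(old,"side",P).astype(int));print(r,"new",*samp(im,"side",P).astype(int))
E
python3 chk.py
```

```text
28 old 161 161 163 165 166 168 166 164 161 147 132 115 103 102 106 115 125 137 146 157 162 166 171 176 177 178
28 new 216 216 218 219 221 223 221 217 215 201 186 168 155 155 162 177 191 202 208 217 219 221 223 227 221 215
38 old 130 110 80 64 51 45 44 44 47 51 56 61 64 66 68 72 76 79 79 78 76 77 82 88 97 110
38 new 142 127 105 90 78 70 68 68 75 82 89 95 96 95 92 89 84 79 74 71 69 69 70 72 79 94
42 old 74 56 44 44 45 45 45 46 49 53 58 61 62 64 66 67 70 76 81 82 80 75 72 83 97 112
42 new 97 83 71 70 69 68 68 70 76 84 92 93 91 91 88 82 77 73 71 70 69 69 70 76 82 93
```

```bash
echo '{"deltas":[[0,0,0,0,0,5],[0,0,0,0,0,5],[0,0,0,0,0,5],[0,0,0,0,0,5],[0,0,0,0,0,4],[0,0,0,0,0,0]]}' > next.json && python3 drive.py next.json
echo '{"deltas":[[0,0,0,0,0,5],[0,0,0,0,0,5],[0,0,0,0,0,5],[0,0,0,0,0,5],[0,0,0,0,0,5],[0,0,0,0,0,5],[0,0,0,0,0,3],[0,0,0,0,0,0]]}' > next.json && python3 drive.py next.json
python3 chk.py; python3 -c "
from h import *
to((503.7,-156,105),-5.8);print(env.state()['torque'])"
```

```text
time_s: 20.1
ee_pos: [504.2, -156.8, 99.9]
ee_rot: [179.8, -0.2, 27.5]
force: [-0.4, -1.0, 18.4]
gripper_width: 13.7
gripper_force: 60.0
time_s: 20.9
ee_pos: [504.3, -157.2, 100.0]
ee_rot: [179.9, -0.3, -5.5]
force: [-1.5, -2.2, 17.4]
gripper_width: 14.1
gripper_force: 60.0
28 old 161 161 163 165 166 168 166 164 161 147 132 115 103 102 106 115 125 137 146 157 162 166 171 176 177 178
28 new 178 168 161 161 162 164 163 162 159 146 132 117 106 107 114 127 135 141 145 151 146 141 139 138 128 120
38 old 130 110 80 64 51 45 44 44 47 51 56 61 64 66 68 72 76 79 79 78 76 77 82 88 97 110
38 new 141 123 95 76 58 48 45 43 45 47 50 53 56 59 62 66 69 71 72 71 70 70 70 72 79 93
42 old 74 56 44 44 45 45 45 46 49 53 58 61 62 64 66 67 70 76 81 82 80 75 72 83 97 112
42 new 85 65 46 44 43 44 44 45 47 50 52 54 56 58 61 65 68 70 70 70 69 68 70 79 91 106
t 21.1 pos [ 504.3 -157.2  100. ] rot [179.9  -0.3  -5.5] F [-1.3 -2.1 17.3] w 14.1
delta [-0.6 -1.1 -5.1]
rotvec [ 0.14 -0.27  0.35]
[-0.33853008  0.35557738  0.13494227]
```

```bash
echo '{"deltas":[[0,0,0,0,0,0],[0,0,0,0,0,0],[0,0,0,0,0,0],[0,0,0,0,0,0],[0,0,0,0,0,0]]}' > next.json && python3 drive.py next.json 44 5
echo '{"deltas":[[0,0,-20,0,0,0],[0,0,-35,0,0,0],[0,0,-40,0,0,0],[0,-45,0,0,0,0],[0,-45,0,0,0,0],[0,-45,0,0,0,0],[0,-45,0,0,0,0],[0,-45,0,0,0,0]]}' > next.json && python3 drive.py next.json;echo '{"deltas":[[0,0,0,0,0,0],[0,0,0,0,0,0],[0,0,0,0,0,0]]}' > next.json && python3 drive.py next.json
python3 - <<'E'
from pol import *
im=avg("top");old=np.load("pics/top.npy");t=env.grab_frame("top");b=env.grab_frame("side")
s,e=centre(im,"top",(500.8,-155.1),76,31,np.r_[-60:80:5]);print(s.round(2),e)
A=np.arange(150,202,2)
for r,z in((28,76),(38,78),(42,78),(12,110),(16,110),(19,110)):
    P=[(500.8+r*np.cos(np.radians(a)),-155.1+r*np.sin(np.radians(a)),z) for a in A]
    print(r,"old",*samp(old,"top",P).astype(int));print(r,"new",*samp(im,"top",P).astype(int))
o=np.zeros((400,800,3),np.uint8)
o[:,:400]=cv2.resize(t[250:330,360:440],(400,400),interpolation=2);o[:,400:]=cv2.resize(b[195:295,345:445],(400,400),interpolation=2);cv2.imwrite("pics/v9.png",o)
E
```

```text
time_s: 21.6
ee_pos: [503.0, -155.2, 98.0]
ee_rot: [-179.9, -0.0, -5.5]
force: [0.2, 3.0, 9.5]
gripper_width: 43.7
gripper_force: 5.1
time_s: 22.4
ee_pos: [522.9, 69.6, 191.1]
ee_rot: [180.0, 0.2, -5.5]
force: [0.9, -0.1, -0.3]
gripper_width: 43.7
gripper_force: 0.0
time_s: 22.7
ee_pos: [523.6, 67.1, 191.4]
ee_rot: [179.9, 0.1, -5.5]
force: [1.2, 0.3, -0.5]
gripper_width: 44.3
gripper_force: 0.0
[ 501.02 -154.76   30.65] 0.38211251318257217
28 old 138 138 137 138 139 139 142 145 146 128 97 73 52 79 116 133 149 145 142 143 144 145 146 148 151 151
28 new 143 142 143 145 146 145 147 149 152 133 100 66 34 35 42 48 54 59 68 104 137 150 158 159 159 159
38 old 41 40 41 36 29 25 23 23 23 33 40 44 44 44 44 43 44 43 43 44 45 44 42 43 43 44
38 new 41 40 42 37 29 24 23 23 22 32 40 45 44 44 44 44 44 44 44 44 44 43 43 43 44 45
42 old 42 41 41 39 34 28 24 22 26 33 41 43 43 43 44 44 43 44 44 43 42 44 42 44 46 46
42 new 41 41 41 40 35 29 24 23 24 30 39 43 43 44 45 45 44 43 43 44 44 44 44 44 44 43
12 old 81 82 87 92 97 99 99 99 98 97 96 94 91 88 86 82 77 73 68 62 54 46 40 31 25 21
12 new 21 22 21 21 20 19 23 52 77 106 131 136 138 139 141 130 112 96 78 64 51 40 28 17 23 29
16 old 102 102 101 101 101 101 100 99 99 99 100 100 100 101 101 101 102 102 102 102 103 103 104 105 104 102
16 new 19 21 22 22 23 24 26 30 42 76 110 139 134 129 123 100 77 54 41 31 21 23 31 40 49 65
19 old 102 102 102 102 101 100 99 99 99 99 100 100 101 102 102 102 101 101 101 102 102 101 100 102 103 104
19 new 16 18 19 21 21 22 23 26 28 41 68 94 96 90 84 67 49 36 28 19 30 46 64 78 94 107
```

View pics/v9.png

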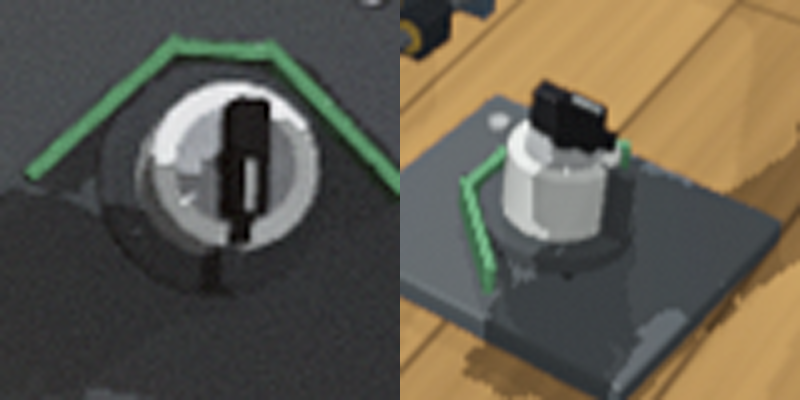

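```bash
python3 -c "
from workcell import env
print(env.job_done())"
```

```text
the job is handed in; nothing more can be done
None
```

I handed the job in at about 23 s: the timer stands home in the V stop with its fin about 1° off straight out of the mouth. The knob is wound so its nose is about 1° off the fin, and the glued slates, hammer and mug were not touched.

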